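Zero the turns counter and press on its guard cap

TASK

Turn the turns counter's reset knob back to its zero stop, then fit the guard cap that goes over the knob (the wider of the two metal caps) onto the collar round it and press until it clicks on. Keep pressing after the click, and finish with the hand still holding the cap firmly pressed down on its rubber gasket. Leave the smaller cap and the other things on the bench where they are.

Things in the scene. Friction and masses are not known exactly. Their poses are not given: they have to be found in the camera images.
- counter: turns counter fixed to the bench: grey housing 120 (x) x 100 (y) x 40 mm high, feet 128 mm wide (y), short shaft stub on its +y side; origin at the centre of its underside, z up. Centred on its top: a round steel collar (the stud), 44 mm diameter, 18 mm high, its upper 4.5 mm tapering to 37 mm, with the reset knob on top of the collar
- reset_knob (a joint): angle of the reset knob (rad), 0 at the zero stop, growing as the knob turns clockwise seen from above; so it is reset by turning anticlockwise seen from above until the stop. Turning friction about 0.04 N m; it stays where it is left. At 0 its white pointer line points along the counter's +x, to the longest white tick.
- knob_grip (a point): on the knob's vertical axis, 70 mm above the bench, at mid-height of the knob's bar grip. The bar is black, 32 mm long, 11 mm wide and 15 mm high, from 61 to 76 mm above the bench, on a steel disc of 32 mm diameter; this point's x axis runs along the bar (towards the pointer end), z up; it turns with the knob
- guard_cap: the wider metal cap: 59 mm outer diameter, 64 mm high in all, standing mouth down; origin at the centre of its mouth (underside), z up. Body 42 mm high to a flat shoulder; on it a round grip of 28 mm diameter, 22 mm high. Inside 38 mm deep, bore 53.6 mm, inner lip 46.8 mm diameter over the lowest 3 mm. About 70 g
- guard_cap_grip (a point): centre of the wider cap's round grip, 53 mm above the cap's mouth
- gasket: flat black rubber ring of 62 mm diameter round the foot of the collar, on which the cap's mouth comes to bear; its top is 44 mm above the bench (4 mm above the housing top). It yields up to 3 mm downwards at about 2.5 N per mm, then is solid
- seat (a point): on the collar's axis at the uncompressed gasket's top, 44 mm above the bench, z up. Four slippery sprung balls stand out of the collar to radius 26 mm, 7 mm above this point. The cap's lip meets them with its mouth 12 mm above here, resistance rises to about 10 N, drops from about 8 mm, and below 4 mm the balls pull the cap down; at 0 the mouth meets the gasket
- small_cap: the smaller metal cap, which does not fit: 40 mm outer diameter, 52 mm high, with a grip of 20 mm diameter; origin at the centre of its mouth. It and the wider cap may stand in each other's place. To be left alone
- glue_pot: stoneware pot 72 mm wide, 65 mm high, origin at the centre of its underside; to be left alone
- spool_light: wooden spool of light thread, 42 mm wide, 52 mm high, origin at the centre of its underside; to be left alone
- spool_red: wooden spool of red thread, 42 mm wide, 52 mm high, origin at the centre of its underside; to be left alone
- bone_folder: flat bone folder, 147 x 24 x 8 mm, lying on the bench, origin at the centre of its underside; to be left alone
Mind the look-alikes: they are no part of the job. Leave any orange or purple look-alike of the guard_cap alone.

How it is judged:
By the outcome, as a careful person would: the job done as asked, in the order asked, and still so for the second after the job is handed in, while the arm keeps its last pose, push and grip.
It also fails if it takes over 54 s, if anything falls off the work surface, if the arm or the gripper's body presses on something with over 40 N, if the wrist force passes 120 N, or if a joint passes its speed limit or range.

ROBOT

A 7-joint arm with a two-finger parallel gripper is mounted at the origin on a cart in front of the work surface, level with it; the furniture and walls round the work are solid. World frame = base frame: x ahead of the robot, y to its left, z up, the work surface at z = 0. Lengths are in mm, angles in rad, forces in N, time in s.
With the tool pointing down it reaches from about 425 to 925 mm from the base axis. Payload 6.8 kg.
Tool frame: the origin (TCP) lies at the centre of the arm's flange, where the gripper is bolted on; the fingertips stand 182 mm ahead of it and the grasp point (between the pads) lies 163 mm ahead of it; z points along the fingers, y is the direction in which the jaws open and shut (so a half turn about z gives the same grasp; the last joint's range is limited). The gripper opens to 88 mm and grips with 3 to 60 N. Pads are 20 mm wide; open, the fingers measure 115 mm over their backs; the gripper's body (75 mm by 178 mm) begins 61 mm behind the grasp point.
Start: joints at [-1.416, 0.477, 0.022, 1.555, -0.011, 1.109, -0.083], TCP at [175.352, 651.839, 404.664] pointing down, gripper open.
Joint ranges: [-2.96, 2.96], [-0.34, 2.1], [-1.41, 1.46], [0.24, 2.44], [-1.37, 4.51], [0.17, 1.92], [-2.96, 2.96]. Speed limits (rad/s): [2.39, 2.39, 3.14, 3.14, 3.14, 3.14, 3.14].

INTERFACE

Orientations are given as a unit quaternion [x, y, z, w].
In Python, from plant import movep, line_to, goto_joints, ungrasp, clamp, pause, inverse_kinematics, get_state, capture, Unreachable, close_job gives the robot as it stands. Calls block until the motion is done:
- movep(position, orientation): joint-space move of the TCP to a pose.
- line_to(position, orientation=None, max_speed=150): straight line of the TCP; orientation=None keeps the orientation; max_speed is the mean speed in mm/s.
- goto_joints(angles): joint-space move.
- ungrasp() and clamp(): open the fingers fully, or close them until they stop; the grip force is fixed at half the most.
- pause(seconds).
- inverse_kinematics(position, orientation): joint angles nearest the present ones, or None.
- get_state(): the state.
- capture(name): name is "scene" or "top" or "wrist"; returns a dict with "frame" (400x640x3 uint8, blue, green, red), "range_z" (400x640 float32, mm along the optical axis (not along the pixel's ray), 0 where there is no reading), "fx", "fy", "cx", "cy" (pixels), "dist_coeffs" ([k1, k2, p1, p2, k3] as OpenCV has them; the pictures are not rectified), "view" (4x4, takes a point from world to camera coordinates). Camera axes: x right, y up, looking along -z (the intrinsics and any distortion apply to the point x, -y, -z); pixel columns grow to the right and rows downward; lengths in mm; the calibration is good to about 2 mm. A picture is of the moment at which its call begins.
A pose or a line that the arm cannot do raises Unreachable and nothing moves.
- close_job(): hands the job in, once; it reports no verdict.
The state is a dict: "time": time; "qpos": joint angles; "joint_vel": joint speeds; "joint_torque": joint torques, N m; "tcp_pos": TCP position; "tcp_rot": TCP orientation; "wrist_force": force on the tool from outside, world axes, zero at the start; "moment": the same for the moment, N m; "finger_gap": finger opening in mm.
Only numpy, scipy, OpenCV 4.12 (cv2) and the standard library are available. Lean on these libraries where they do the work, as an engineer would, in place of code of your own. Each camera call takes 0.05 s, during which the arm holds its last target. There are 200 camera calls.

## Working session

There is one attempt and no reset: what is moved stays moved. The work goes in short steps, each a Python script; the robot and the scene stay as the last script left them, time stands still between calls to the robot, and variables do not carry over. Pictures are saved under pics/ and viewed, about 8 in all and at most 12, crops included, and the job is handed in when it is done.

```bash
ls; mkdir -p pics
cat > h.py <<'E'
import numpy as np, cv2
from plant import *
def snap(n,f=None):
    c=capture(n)
    if f: cv2.imwrite('pics/'+f,c['frame'])
    return c
def K(c): return np.array([[c['fx'],0,c['cx']],[0,c['fy'],c['cy']],[0,0,1.]])
def ray(c,u,v):
    p=cv2.undistortPoints(np.array([[[u,v]]],float),K(c),np.array(c['dist_coeffs'],float))[0,0]
    V=np.array(c['view']); R=V[:3,:3]; t=V[:3,3]
    return -R.T@t, R.T@np.array([p[0],-p[1],-1.])
def onz(c,u,v,z):
    o,d=ray(c,u,v); return o+d*(z-o[2])/d[2]
def deep(c,u,v):
    o,d=ray(c,u,v); return o+d*float(c['range_z'][int(round(v)),int(round(u))])
def cloud(c):
    h,w=c['range_z'].shape; uu,vv=np.meshgrid(np.arange(w),np.arange(h))
    p=cv2.undistortPoints(np.stack([uu,vv],-1).reshape(-1,1,2).astype(float),K(c),np.array(c['dist_coeffs'],float))[:,0]
    V=np.array(c['view']); z=c['range_z'].reshape(-1,1)
    P=np.hstack([p[:,:1],-p[:,1:],-np.ones_like(z)])*z
    P=(P-V[:3,3])@V[:3,:3]; P[z[:,0]==0]=np.nan
    return P.reshape(h,w,3)
E
python3 - <<'E'
from h import *
s=get_state();print({k:np.round(v,3) for k,v in s.items()})
for n in('scene','top','wrist'):
    c=snap(n,n+'0.png'); o,d=ray(c,320,200); print(n,o.round(),d.round(2),c['fx'],c['dist_coeffs'])
E
python3 -c "
import cv2,numpy as np
cv2.imwrite('pics/st.png',cv2.resize(np.vstack([cv2.imread('pics/top0.png'),cv2.imread('pics/scene0.png')]),(480,600)))"
```

```text
pics
{'time': np.float64(0.0), 'qpos': array([-1.416,  0.478,  0.022,  1.556, -0.011,  1.109, -0.083]), 'joint_vel': array([ 0.001, -0.001, -0.003,  0.001,  0.001, -0.   , -0.   ]), 'joint_torque': array([-0.0000e+00, -5.8286e+01,  1.5340e+00, -2.7261e+01, -5.4000e-02,
        1.7000e-02,  0.0000e+00]), 'tcp_pos': array([175.235, 651.58 , 403.71 ]), 'tcp_rot': array([ 0.131,  0.991, -0.001, -0.   ]), 'wrist_force': array([-0.538,  0.264,  0.096]), 'moment': array([ 0.008,  0.016, -0.021]), 'finger_gap': np.float64(87.74)}
scene [-331. -554.  607.] [ 0.77  0.44 -0.46] 418.0953586033824 [0.00489851 0.         0.         0.         0.        ]
top [ 107. -142. 1198.] [ 0.4   0.11 -0.91] 362.5507421088749 [-0.06279891  0.          0.          0.          0.        ]
wrist [105. 672. 384.] [ 0.28 -0.06 -0.96] 339.1489549434012 [0.01790861 0.         0.         0.         0.        ]
```

View pics/top0.png

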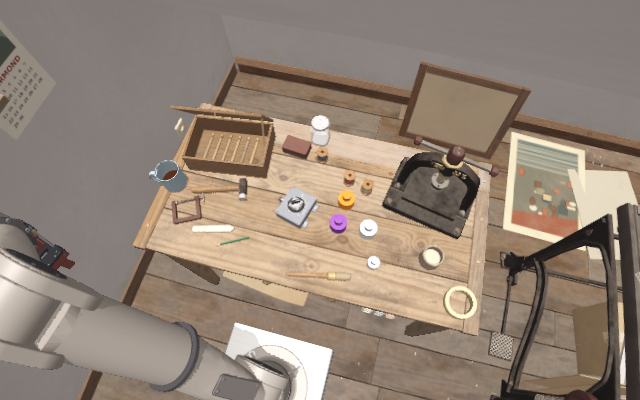

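View pics/scene0.png

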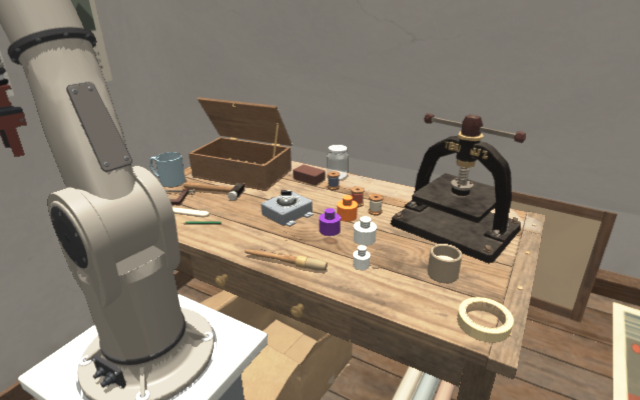

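Top view: the counter is at (297,206). The candidates for the guard cap are the metal cap at (368,228), the smaller metal cap at (373,263), the orange look-alike at (346,200) and the purple one at (339,223). I choose the wide metal one at (368,228). Next I'll get rough positions and take a close look with the wrist camera.

```bash
python3 - <<'E'
from h import *
c=snap('top'); s=snap('scene')
for n,uv,us in(('counter',(297,204),(287,197)),('wide',(368,226),(365,224)),('small',(373,262),(362,253)),('orange',(346,198),None),('purple',(339,222),None),('pot',(431,257),None)):
    print(n,deep(c,*uv).round(), onz(c,*uv,60).round(), deep(s,*us).round() if us else '')
E
python3 - <<'E'
from h import *
w=deep
c=snap('top'); a=deep(c,297,204); b=deep(c,368,226)
# wrist camera offset: ~75 mm off tcp
q=[0.131,0.991,0,0]
q=np.array([0,1,0,0.])
m=(a+b)/2
for x in (a,b,m):
    print(x.round(), inverse_kinematics([x[0],x[1],400],q))
E
```

```text
counter [566.  69.  60.] [566.  69.  60.] [565.  69.  60.]
wide [ 545. -183.   67.] [ 548. -183.   60.] [ 541. -190.   55.]
small [ 433. -224.   54.] [ 431. -224.   60.] [ 432. -232.   43.]
orange [628. -89.  64.] [630. -89.  60.] 
purple [537. -86.  61.] [538. -86.  60.] 
pot [ 502. -409.   36.] [ 494. -403.   60.] 
[566.  69.  59.] [-0.58893944  0.32743039  0.45018199  1.8398165  -0.16588646  1.01122943
  1.49965566]
[ 548. -183.   61.] [-0.47603762  0.4480174   0.9277099   1.84274466 -0.40961831  1.05604717
  2.18253923]
[557. -57.  60.] [-0.56875353  0.34761829  0.70913119  1.87538217 -0.26439098  1.0138504
  1.8229958 ]
```

Run:
```python
from h import *
P=cloud(snap('top')); 
r=np.hypot(P[...,0],P[...,1]); az=np.arctan2(P[...,1],P[...,0])
for a in np.arange(-.6,1.5,.15):
    m=(abs(az-a)<.075)&(r>450)&(r<780)&(P[...,2]<380)
    print(round(a,2), np.nanmax(P[...,2][m]).round() if m.any() else None,end='; ')
q=get_state()['qpos'].copy(); q[0]=-.2; q[6]=0
goto_joints(list(q)); s=get_state(); print(s['tcp_pos'].round(),s['tcp_rot'].round(3),s['time'])
q=[0,1,0,0.]
j=inverse_kinematics([566,69,370],q); print(np.round(j,2))
movep([566,69,370],q); s=get_state(); print(s['tcp_pos'].round(),s['time'])
c=snap('wrist','w1.png'); o,d=ray(c,320,200); print(o,d)
np.save('pics/w1.npy',cloud(c))
```

```text
-0.6 111.0; -0.45 114.0; -0.3 105.0; -0.15 68.0; 0.0 55.0; 0.15 78.0; 0.3 93.0; 0.45 95.0; 0.6 95.0; 0.75 101.0; 0.9 17.0; 1.05 6.0; 1.2 347.0; 1.35 373.0; 1.5 -785.0; [672.  63. 404.] [ 0.642  0.767  0.    -0.   ] 3.0667
[-0.    0.36 -0.29  1.83  0.12  0.97  1.23]
[566.  69. 370.] 4.2
[493.10086904  70.17259857 350.57114268] [ 0.28759619  0.01750952 -0.95790776]
```

View pics/w1.png

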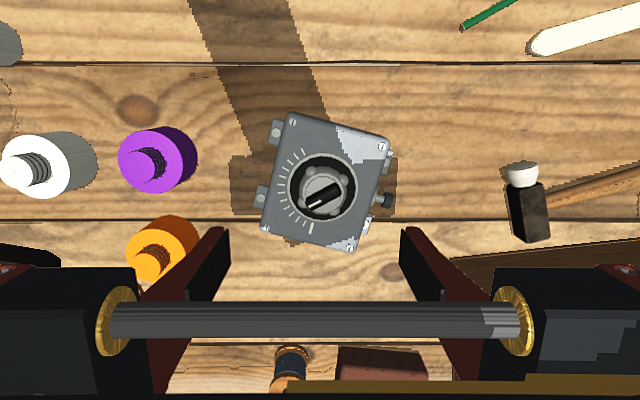

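```bash
cat >> h.py <<'E'
def rect(P,z0,z1,c,r):
    m=(P[...,2]>z0)&(P[...,2]<z1)&(np.hypot(P[...,0]-c[0],P[...,1]-c[1])<r)
    q=P[m]; return q, cv2.minAreaRect(q[:,:2].astype(np.float32))
E
python3 - <<'E'
from h import *
P=np.load('pics/w1.npy')
for z0,z1,r in((71,82,30),(35,42.5,85),(42.5,46,40),(52,66,30)):
    q,b=rect(P,z0,z1,(566,69),r); print(z0,len(q),q.mean(0).round(1),np.median(q[:,2]).round(1),b, cv2.minEnclosingCircle(q[:,:2].astype(np.float32)))
im=cv2.imread('pics/w1.png')[100:260,230:410]
cv2.imwrite('pics/w1c.png',cv2.resize(im,None,fx=3.5,fy=3.5,interpolation=2))
E
```

```text
71 473 [572.8  77.9  75.6] 75.8 ((573.5995483398438, 77.87274169921875), (11.197935104370117, 31.79412841796875), 28.78028678894043) ((573.4092407226562, 77.74864959716797), 16.05701446533203)
35 9257 [568.2  78.1  40.2] 40.3 ((573.2838745117188, 78.10563659667969), (99.98853302001953, 118.67411041259766), 74.82684326171875) ((572.313232421875, 77.48326873779297), 75.00379943847656)
42.5 1257 [567.9  76.   44.3] 44.3 ((572.5057373046875, 70.79390716552734), (73.23018646240234, 63.47644805908203), 76.37622833251953) ((566.360595703125, 69.43677520751953), 39.47048568725586)
52 1271 [568.7  76.   58.5] 58.4 ((573.0352783203125, 76.46529388427734), (40.28709411621094, 43.08327102661133), 67.19097137451172) ((572.474609375, 76.70272827148438), 25.149272918701172)
```

View pics/w1c.png

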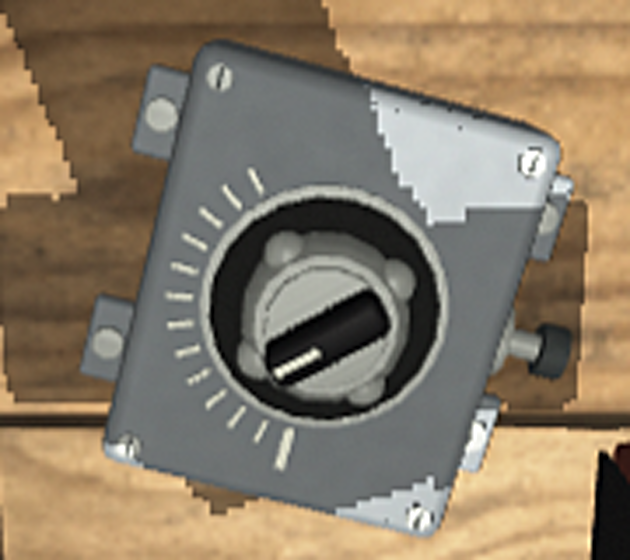

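The crop shows the pointer end at lower left and the long tick below. The counter yaw is −15.2° and the pointer is at −61°, so the knob needs about 46° anticlockwise. The heights (75.7, 58.4, 44.3 and 40.3 mm) match the text.

```bash
cat >> h.py <<'E'
def yq(deg):
    a=np.radians(deg)/2; return [-np.sin(a),np.cos(a),0.,0.]
def st(t=''):
    s=get_state(); print(t,s['tcp_pos'].round(1),s['wrist_force'].round(1),s['moment'].round(2),'gap',round(float(s['finger_gap']),1),'t',round(float(s['time']),2)); return s
E
python3 - <<'E'
from h import *
x,y=573.5,77.9
print([np.round(inverse_kinematics([x,y,247],yq(a)),2)[6] for a in(-61.2,-15,-5)])
movep([x,y,290],yq(-61.2)); line_to([x,y,246.5],max_speed=80); st('down')
clamp(); st('clamped')
for d in (15,30,42,46,50,54):
    movep([x,y,246.5],yq(-61.2+d)); s=st(d); 
    if abs(s['moment'][2])>0.6: break
E
```

```text
[np.float64(0.22), np.float64(0.92), np.float64(1.08)]
down [573.6  77.9 246.3] [ 0.4  1.  -0.2] [-0.05  0.03 -0.02] gap 87.7 t 5.89
clamped [573.3  77.8 246.4] [-1.6 -1.2  1.3] [-0.16  0.44  0.07] gap 10.8 t 7.05
15 [573.1  77.6 246.4] [-3.5 -0.6  4. ] [-0.32  0.79  0.02] gap 10.8 t 7.38
30 [573.   77.4 246.4] [-4.1 -2.   4.6] [-0.47  1.03 -0.01] gap 10.8 t 7.7
42 [572.9  77.2 246.4] [-4.8 -2.5  5.5] [-0.52  1.09  0.  ] gap 10.6 t 7.99
46 [572.9  77.2 246.4] [-4.  -2.   6.5] [-0.59  1.11  0.05] gap 10.8 t 8.24
50 [572.9  77.1 246.4] [-5.5 -2.3  6.3] [-0.53  1.13 -0.69] gap 11.0 t 8.49
```

Run:
```python
from h import *
x,y=573.5,77.9
pause(.2);ungrasp(); st('rel')
line_to([x,y,330],max_speed=200)
movep([x-50,y,340],yq(0)); st()
c=snap('wrist','w2.png'); P=cloud(c); np.save('pics/w2.npy',P)
for z0,z1,r in((71,82,30),(35,42.5,85)):
    q,b=rect(P,z0,z1,(x,y),r); print(z0,len(q),np.median(q[:,2]).round(1),b)
movep([545,-183,370],yq(0)); st('over cap')
c=snap('wrist','w3.png'); P=cloud(c); np.save('pics/w3.npy',P)
for z0,z1,r in((60,70,30),(38,46,45)):
    q,b=rect(P,z0,z1,(546,-184),r); print(z0,len(q),np.median(q[:,2]).round(1),b,cv2.minEnclosingCircle(q[:,:2].astype(np.float32)))
a=cv2.imread('pics/w2.png'); b=cv2.imread('pics/w3.png')
cv2.imwrite('pics/both.png',np.vstack([a[60:340],b[40:320]]))
```

```text
rel [573.5  77.9 246.5] [ 0.4  1.1 -0.2] [0.02 0.04 0.04] gap 88.1 t 9.93
 [522.1  77.6 338.5] [ 0.8  0.2 -0.1] [-0.   -0.05 -0.04] gap 87.8 t 10.82
71 520 75.9 ((573.2443237304688, 77.94509887695312), (11.15259838104248, 32.077693939208984), 74.45543670654297)
35 9706 40.3 ((573.5704956054688, 77.95636749267578), (99.9122085571289, 120.12248992919922), 74.8136978149414)
over cap [ 545.5 -181.3  369.5] [1.  0.5 0.7] [ 0.04 -0.01  0.08] gap 88.4 t 11.89
60 795 64.2 ((553.404052734375, -183.8650665283203), (27.26375389099121, 27.603391647338867), 89.53727722167969) ((553.1990356445312, -183.76832580566406), 14.36541748046875)
38 2106 42.3 ((553.46142578125, -184.1774139404297), (58.39693832397461, 57.479854583740234), 1.168904185295105) ((553.6280517578125, -183.9281005859375), 29.632156372070312)
```

View pics/both.png

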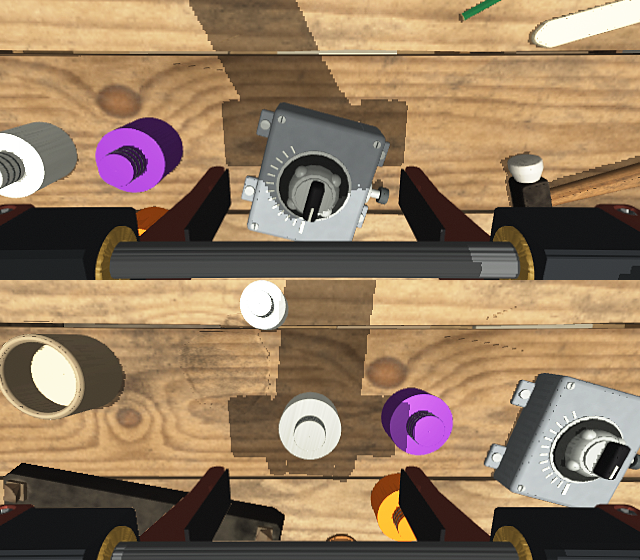

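The bar is now at −15.5° against the counter's −15.2°, so the knob is at zero. The chosen cap at (310,428) in the lower half measures 59 mm across and 64 mm high, which makes it the wide one, and no plain-metal twin is visible. I'll grasp it now.

Run:
```python
from h import *
x,y=553.4,-183.9
movep([x,y,300],yq(0)); line_to([x,y,225.7],max_speed=90); st('down')
clamp(); st('grip')
line_to([x,y,345],max_speed=120); st('up')
movep([573.3,77.7,345],yq(0)); pause(.3); s=st('over')
c=snap('wrist','w4.png'); P=cloud(c); np.save('pics/w4.npy',P)
t=s['tcp_pos']
m=(np.hypot(P[...,0]-t[0],P[...,1]-t[1])<45)&(P[...,2]>90)
h,e=np.histogram(P[m][:,2],bins=np.arange(90,260,4)); print([(int(a),int(b)) for a,b in zip(e,h) if b])
```

```text
down [ 553.7 -184.   226.2] [-1.2  0.5  1.3] [ 0.03 -0.05  0.03] gap 87.6 t 13.3
grip [ 553.4 -184.   225.7] [ 0.1 -0.4 -0.3] [-0.05 -0.01 -0.01] gap 27.1 t 14.26
up [ 553.  -183.9  344.1] [ 0.1  0.5 -0.3] [0.03 0.05 0.01] gap 27.7 t 15.4
over [573.5  76.5 345. ] [ 0.1 -0.7 -0.9] [ 0.01 -0.03  0.02] gap 26.9 t 16.73
[(118, 42), (122, 100), (126, 108), (130, 117), (134, 121), (138, 126), (142, 142), (146, 139), (150, 165), (154, 154), (158, 2557), (162, 1199), (166, 306), (170, 281), (174, 285), (178, 413), (182, 2836), (186, 207), (190, 246), (194, 298), (198, 301), (202, 349), (206, 333), (210, 310), (214, 294), (218, 406), (222, 241), (226, 204), (230, 117), (234, 151), (238, 201), (242, 210), (246, 733), (250, 1472), (254, 2317)]
```

View pics/w4.png

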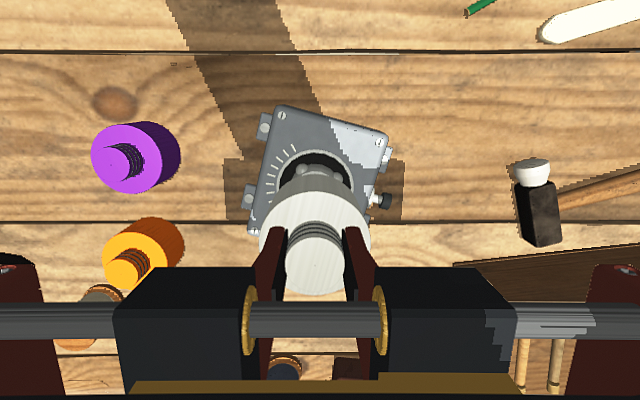

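The wide cap is held level in the jaws at (315,250), with the counter clear below it. Next is the cap centre in the hand, then the fit with force feedback.

Run:
```python
from h import *
t=np.mean([get_state()['tcp_pos'] for _ in range(5)],0); print(t.round(2))
P=np.load('pics/w4.npy')
def fit(z0,z1,R0,R1):
    r=np.hypot(P[...,0]-573.5,P[...,1]-77.5)
    m=(P[...,2]>z0)&(P[...,2]<z1)&(r<R1)
    q=P[m]; b=cv2.minEnclosingCircle(q[:,:2].astype(np.float32)); print(z0,np.median(q[:,2]).round(1),np.round(b[0],1),round(b[1],1),q.min(0).round(1),q.max(0).round(1))
fit(181,185,0,16); fit(158,163.5,0,34)
# silhouette points of shoulder rim: left/right/top
m=(P[...,2]>158)&(P[...,2]<163.5)&(np.hypot(P[...,0]-573.5,P[...,1]-77.5)<34)
q=P[m][:,:2]; q=q[q[:,0]<573]  # near half
# outermost pts by angle -> circle LSQ
a=np.arctan2(q[:,1]-77.5,q[:,0]-573.5); pts=[]
for b in np.unique((a*12).astype(int)):
    s=q[(a*12).astype(int)==b]; pts.append(s[np.argmax(np.hypot(s[:,0]-573.5,s[:,1]-77.5))])
pts=np.array(pts); A=np.c_[2*pts,np.ones(len(pts))]; s=np.linalg.lstsq(A,(pts**2).sum(1),rcond=None)[0]
print('circ',s[:2].round(1),np.sqrt(s[2]+s[0]**2+s[1]**2).round(1))
```

```text
[573.43  76.81 345.  ]
181 183.7 [573.8  77.6] 15.7 [559.5  63.8 181. ] [587.4  91.4 185. ]
158 161.7 [574.1  77.6] 30.0 [544.1  48.3 158. ] [604.1 106.8 163.5]
circ [573.3  77.6] 29.2
```

Run:
```python
from h import *
x,y=573.2,78.0
line_to([x,y,310],yq(0),max_speed=80); st('310')
for z in (292,286,282,279,276,273,270,268):
    line_to([x,y,z],yq(0),max_speed=25); s=st('%d mouth %.1f'%(z,s['tcp_pos'][2]-269.3) if z<292 else z)
    f=s['wrist_force']
    if np.hypot(f[0],f[1])>12 or f[2]>25: print('stop'); break
c=snap('scene','s5.png')
```

```text
310 [573.2  78.1 309.6] [ 0.3 -0.1 -0.9] [ 0.03 -0.   -0.  ] gap 27.3 t 17.37
292 [573.3  78.  292.1] [ 0.8 -0.4 -0.3] [ 0.05  0.06 -0.01] gap 27.1 t 18.23
286 mouth 22.8 [573.1  78.  285.7] [-0.6 -0.8 -1.1] [-0.02  0.02  0.03] gap 27.3 t 18.62
282 mouth 16.4 [573.2  77.9 281.8] [ 0.7 -0.5 -1.8] [-0.04 -0.02 -0.01] gap 27.2 t 18.93
279 mouth 12.5 [573.7  77.6 279.7] [-0.7 -2.1  6.1] [-0.43  0.14 -0.04] gap 27.3 t 19.2
276 mouth 10.4 [573.3  77.5 276.1] [-0.3 -2.7  0.2] [-0.6  -0.09 -0.08] gap 27.6 t 19.47
273 mouth 6.8 [573.   77.6 271.9] [ 3.  -2.7 -7.6] [-0.52 -0.76 -0.04] gap 27.5 t 19.73
270 mouth 2.6 [573.   77.8 269.4] [ 1.6 -2.7 -6.2] [-0.52 -0.42 -0.04] gap 27.3 t 20.0
268 mouth 0.1 [573.2  78.  268.5] [-0.4 -2.2  1. ] [-0.72  0.24  0.01] gap 27.4 t 20.25
```

The force rose to +6 N and then fell to −7.6 N, which is the click. I'll keep pressing onto the gasket.

Run:
```python
from h import *
x,y=573.2,78.0
for z in (267,266,265,264,263,262,261,260):
    line_to([x,y,z],yq(0),max_speed=15); pause(.15); s=st(z)
    if s['wrist_force'][2]>14: break
pause(1.0); st('held')
c=snap('wrist','w6.png'); P=cloud(c); t=get_state()['tcp_pos']
r=np.hypot(P[...,0]-573.5,P[...,1]-77.5)
for z0,z1,R in((100,110,16),(78,90,34)):
    q=P[(P[...,2]>z0)&(P[...,2]<z1)&(r<R)]; print(np.median(q[:,2]).round(1),np.round(cv2.minEnclosingCircle(q[:,:2].astype(np.float32))[0],1))
s=snap('scene')['frame'][150:300,220:420]
w=c['frame']; cv2.imwrite('pics/fin.png',np.hstack([cv2.resize(w,(400,250)),cv2.resize(s,(334,250))]))
```

```text
267 [573.4  78.  267.4] [-0.9 -4.3  5.3] [-0.74  0.26 -0.01] gap 27.4 t 20.7
266 [573.4  78.1 266.6] [-1.1 -2.8  6.7] [-0.74  0.38 -0.01] gap 27.5 t 21.1
265 [573.5  78.1 266.3] [-3.7 -3.7 12.1] [-0.88  0.9   0.02] gap 27.5 t 21.5
264 [573.5  78.2 266. ] [-5.8 -4.3 18. ] [-1.05  1.29 -0.01] gap 27.3 t 21.9
held [573.5  78.2 266.1] [-5.5 -4.5 19.7] [-1.02  1.31 -0.02] gap 27.4 t 22.9
104.8 [573.4  77.6]
83.0 [574.   79.4]
```

View pics/fin.png

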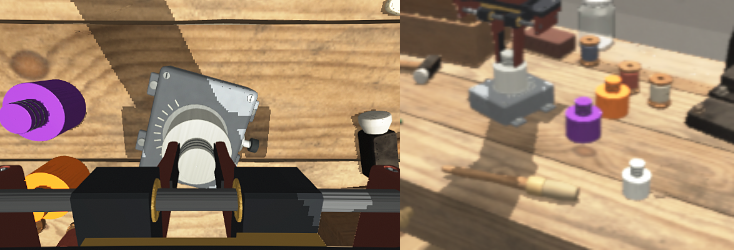

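The cap is seated square on the collar and held, with the shoulder at 83.0 mm. That puts the mouth at 41 mm, so the gasket is fully compressed under a steady push of about 20 N. Handing in.

Run:
```python
from h import *
st('final'); print(close_job())
```

```text
final [573.5  78.2 266. ] [-6.3 -3.5 19.9] [-1.05  1.31 -0.03] gap 27.2 t 23.0
the job is handed in; nothing more can be done
None
```

The knob is back at its zero stop and the guard cap is clicked on. I handed the job in at 23 s with the hand still holding the cap pressed down.

- **Knob:** I turned it about 46° anticlockwise until the stop pushed back (0.7 N m). Afterwards the bar lay at −15.5° against the counter's −15.2°, so it is within measuring error of zero.
- **Cap:** I took the wide metal cap, which measured 59 mm across and 64 mm high, and lowered it over the collar. The vertical force rose to +6 N and then swung to −7.6 N, which is the click.
- **Final hold:** I kept pressing until the push held steady at about 20 N. The wrist depth image put the mouth at about 41 mm, so the gasket is compressed its full 3 mm, and the cap sat level.
- **Other things on the bench:** I did not touch the smaller cap, the coloured look-alikes or the rest. The last pictures covered only part of the bench. The smaller cap, both look-alikes and the spools looked undisturbed in them, but I did not re-measure their positions.

**Disagreements:** The final shoulder-circle fit came out about 2 mm to one side in y, at 79.4 mm. The cap's top fitted at 77.6 mm and the counter at 78.0 mm. I put the difference down to the fingers partly hiding the shoulder. A side force of about 7 N remains at the wrist.

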